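# Set the viewing screen to 45 degrees and line up the sample pack

### The arm

A 6-joint arm with a two-finger parallel gripper is mounted at the origin on a cart in front of the work surface, level with it; the furniture and walls round the work are solid. World frame = base frame: x ahead of the robot, y to its left, z up, the work surface at z = 0. Lengths are in mm, angles in rad, forces in N, time in s.
With the tool pointing down it reaches from about 375 to 975 mm from the base axis. Payload 3.8 kg.
Tool frame: the origin (TCP) lies on the mounting face of the last link; the fingertips stand 173 mm ahead of it and the grasp point (between the pads) lies 155 mm ahead of it; z points along the fingers, y is the direction in which the jaws open and shut (so a half turn about z gives the same grasp; the last joint's range is limited). The gripper opens to 85 mm and grips with 20 to 120 N. Pads are 22 mm wide; open, the fingers measure 114 mm over their backs; the gripper's body (76 mm by 85 mm) begins 54 mm behind the grasp point. The pads swing forward as they close: fully open they stand 13 mm farther back than shut.
Start: joints at [-1.297, 0.264, 1.604, -0, 1.274, -0.037], TCP at [206.424, -642.658, 404.68] pointing down, gripper open.
Joint ranges: [-2.63, 2.63], [-0.94, 2.18], [0.31, 2.57], [-1.31, 4.45], [0, 2.66], [-2.55, 2.55]. Speed limits (rad/s): [2.57, 2.57, 3.14, 3.14, 3.14, 3.14].

### API

Orientations are given as a unit quaternion [w, x, y, z].
In Python, from workcell import * gives the robot as it stands. The module is installed in compiled form; this text tells all that it offers. Calls block until the motion is done:
- move_ptp(position, orientation): joint-space move of the TCP to a pose.
- movel(position, rotation=None, speed=150, until_force=None): straight line of the TCP; rotation=None keeps the orientation; speed is the mean speed in mm/s. With until_force (N) it stops when the force on the tool has changed by that much, and returns True; else False.
- movej(angles): joint-space move.
- release() and close_gripper(f_grip=None): open the fingers fully, or close them until they stop; f_grip is the grip in N (None keeps the last).
- sleep(seconds).
- ik(position, orientation): joint angles nearest the present ones, or None.
- sense(): the state.
- capture(name): name is "scene" or "top"; returns the picture (384x512x3 uint8, red, green, blue); there is no depth.
- get_calibration(name): a dict with "fovy" (degrees; the focal length in pixels is half the picture's height over the tangent of half this angle, whatever the lens; pixels are square), "cx", "cy" (the principal point, pixels), "xyz" and "orientation" of the camera in the world. Camera axes: x right, y down, z forward; pixel columns grow to the right and rows downward; lengths in mm; the calibration is good to about 2 mm. A picture is of the moment at which its call begins. get_calibration takes no time and is no camera call.
A pose or a line that the arm cannot do raises IKError and nothing moves.
- job_done(): hands the job in, once; it reports no verdict.
The state is a dict: "t": time; "joint_positions": joint angles; "qvel": joint speeds; "tau": joint torques, N m; "position": TCP position; "tool_rot": TCP orientation; "wrist_force": force on the tool from outside, world axes, zero at the start; "ft_torque": the same for the moment, N m; "finger_gap": opening from 0.0 (shut) to 1.0 (fully open).
Only numpy, scipy, OpenCV 4.12 (cv2) and the standard library are available. Lean on these libraries where they do the work, as an engineer would, in place of code of your own. Each camera call takes 0.05 s, during which the arm holds its last target.

### The job

First fold the clear hinged screen of the viewing stand towards you until it leans 45 degrees from upright (the long yellow tick on its quadrant) and let go of it; its hinge is stiff and it stays where it is left. Then, under the folded screen, nudge the banded card pack along its channel, from one end or the other, until the middle of the pack (its brown band) is in line with the red index clip, without lifting it out of the channel. Leave the screen at 45 degrees, and do not disturb the other things on the table.

Things in the scene. Friction and masses are not known exactly. Their poses are not given: they have to be found in the camera images.
- viewer: viewing stand, fixed: grey base plate 200 x 310 mm, top 20 mm above the table. Origin at table level under the channel's middle; x away from the robot (yaw up to 0.2 rad), y left along the channel, z up. Base spans x -80 to +120 mm. Channel along y between two aluminium rails (inner faces x -30, +30 mm; 8 mm high, 280 mm long). White quadrant by the hinge at y +126 mm, yellow tick at 45 degrees
- screen (a joint): angle of the screen in rad: 0 = upright, positive = folded towards the robot over the channel (0.785 = 45 degrees), negative = leaning back. Range -0.35 to 1.15. Stiff friction hinge: takes about 0.4 N m (3 N at the upper edge) to move, holds any position, no spring. Starts within 0.15 rad of upright
- screen_hinge (a point): middle of the screen's hinge axis, fixed on the stand: viewer frame x +100, y 0, z +35 mm; the axis runs along the stand's y
- screen_tab (a point): centre of the orange grip tab in the middle of the screen's upper edge, 147.5 mm from the hinge axis; 50 mm wide, 10 mm thick, standing 15 mm above the frame edge; pinch it or push it. Screen (clear pane, black frame) 220 mm wide, 8 mm thick; tab top 155 mm from the hinge axis. z axis: from hinge along the screen to the tab; x: normal to it, away from the robot when upright
- sample_pack: banded pack of white cards, 56 mm (its x, across the channel) x 86 mm (its y, along the channel) x 33 mm high, 0.1 kg, loose, lying in the channel with about 4 mm play. Brown paper band round its middle. Origin at the centre of its underside, which is 20 mm above the table
- index_red: small red clip, 12 x 12 mm, fixed on the front rail; its top is 33 mm above the table. Origin at its middle, 34 mm before the channel's middle line, axes as the stand's. The pack's middle must be level with it along the channel (same y in the stand's frame). It may be left or right of the pack's start
- index_white: white clip of the same shape on the front rail, the other place; not the target
- spare_pack: another, thinner banded card pack (56 x 86 x 23 mm), loose, leave alone
- folder: cream bone folder 162 mm long, loose, leave alone
- rubber: blue and white eraser block 55 mm, loose, leave alone
- weight: brass check weight 46 mm high, loose, leave alone
- red_pen: marker with red cap, 135 mm, loose, leave alone
Not all that is in view belongs to the job. Leave any purple look-alike of the sample_pack alone.

How it is judged (in metres and radians):
On the way, in this order (a step that is already met when the one before it is completed fails the run):
1. the screen is folded to 45 degrees (within 5) and let go (value of joint screen between 0.698 and 0.873 rad and contact force between screen and the arm below 0.1 N and contact force between screen and the fingers below 0.1 N), for 0.3 s.
2. under the folded screen the pack's middle is in line with the red index within 4 mm (y of sample_pack in the frame of index_red between -0.004 and 0.004 m and value of joint screen between 0.698 and 0.873 rad), for 0.3 s.
At the end, for the whole second after the job is handed in: The screen stands 45 degrees from upright within 5 degrees; the card pack lies flat and still in the channel with its middle in line with the red index clip within 4 mm (all of step 2 and x of sample_pack in the frame of viewer between -0.005 and 0.005 m and height (world z) of sample_pack below 0.023 m and angle between sample_pack's own z axis and vertical below 0.05 rad and linear speed of sample_pack below 0.01 m/s); the robot touches nothing.
It fails at once if the pack is lifted out of its channel or tipped (height (world z) of sample_pack above 0.032 m or angle between sample_pack's own z axis and vertical above 0.35 rad).
It fails at once if another thing on the table is moved by more than 20 mm (distance of any of spare_pack, folder, rubber, weight, red_pen from where it was at the start of the episode above 0.02 m).
It also fails if it takes over 51 s, if anything falls off the work surface, if the arm or the gripper's body presses on something with over 40 N, if the wrist force passes 120 N, or if a joint passes its speed limit or range.

## Working session

There is one attempt and no reset: what is moved stays moved. The work goes in short steps, each a Python script; the robot and the scene stay as the last script left them, time stands still between calls to the robot, and variables do not carry over. Pictures are saved under pics/ and viewed, and the job is handed in when it is done.

```bash
mkdir -p pics; python3 - <<'E'
from workcell import *
import cv2
for n in("scene","top"):
    im=capture(n); cv2.imwrite(f"pics/{n}0.png",cv2.resize(im[:,:,::-1],(800,600),interpolation=cv2.INTER_CUBIC)); cv2.imwrite(f"{n}0_raw.png",im[:,:,::-1])
    print(n,get_calibration(n))
s=sense();print(s["t"],s["position"],s["tool_rot"],s["finger_gap"],s["wrist_force"])
E
```

```text
scene {'fovy': 49.92579780409362, 'cx': 257.5057588930672, 'cy': 191.10646799567604, 'xyz': array([-358.11016923, -526.96741512,  810.32531027]), 'orientation': array([-0.41408731,  0.76904012, -0.43093445,  0.22672558])}
top {'fovy': 52.916812387574254, 'cx': 254.53443047193073, 'cy': 192.28722480270798, 'xyz': array([ 426.95883999,   37.10099279, 1209.27456017]), 'orientation': array([ 0.02257689, -0.70031282,  0.71315819, -0.02139227])}
0.1 [ 206.3472286  -642.37689283  403.483978  ] [-9.89465767e-04  9.87948795e-01  1.54777863e-01 -1.10187523e-04] 0.9999141079343099 [-0.61876918 -0.18957043  0.26688513]
```

View pics/scene0.png

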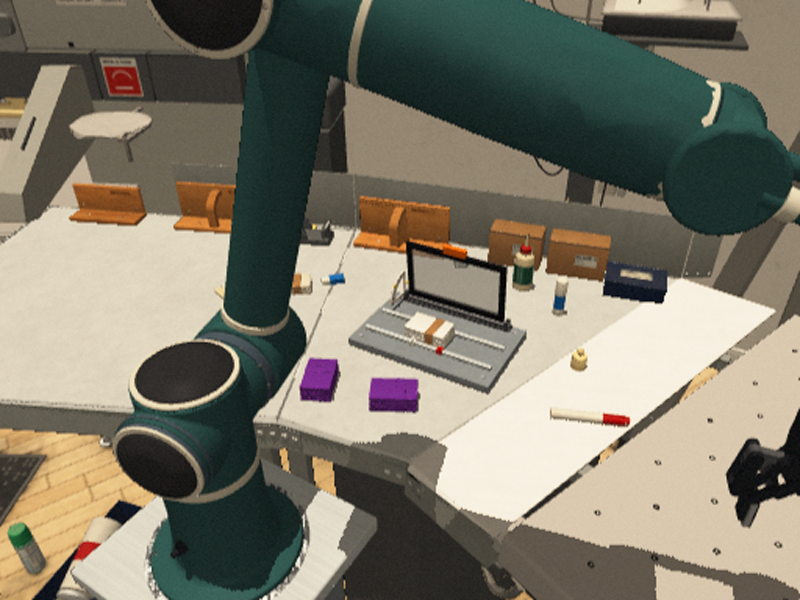

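View pics/top0.png

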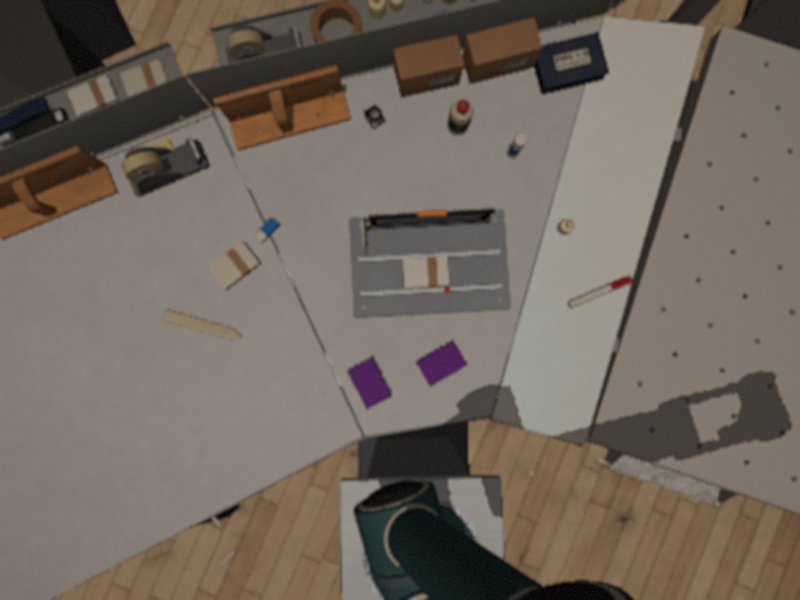

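```bash
python3 - <<'E'
import cv2
a=cv2.imread("top0_raw.png")[125:210,215:335]; b=cv2.imread("scene0_raw.png")[145:255,215:345]
cv2.imwrite("pics/topc.png",cv2.resize(a,None,fx=6.5,fy=6.5,interpolation=cv2.INTER_CUBIC))
cv2.imwrite("pics/scenec.png",cv2.resize(b,None,fx=5.4,fy=5.4,interpolation=cv2.INTER_CUBIC))
E
```

```text
(no output)
```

View pics/topc.png

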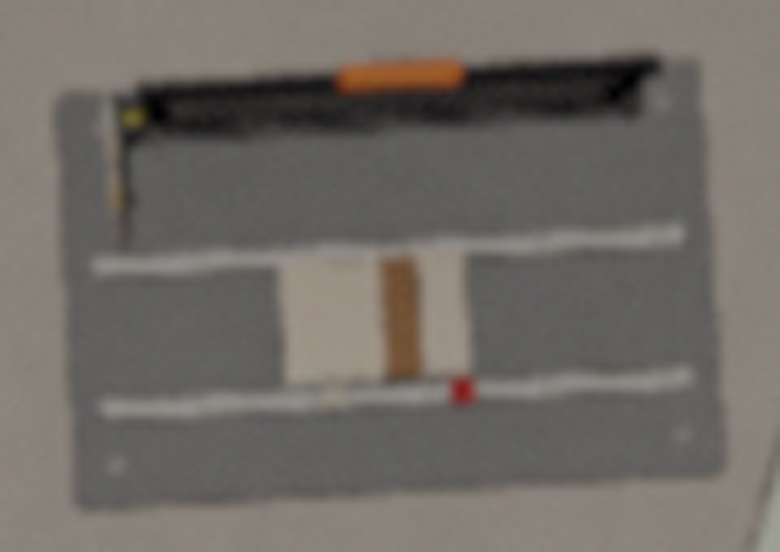

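View pics/scenec.png

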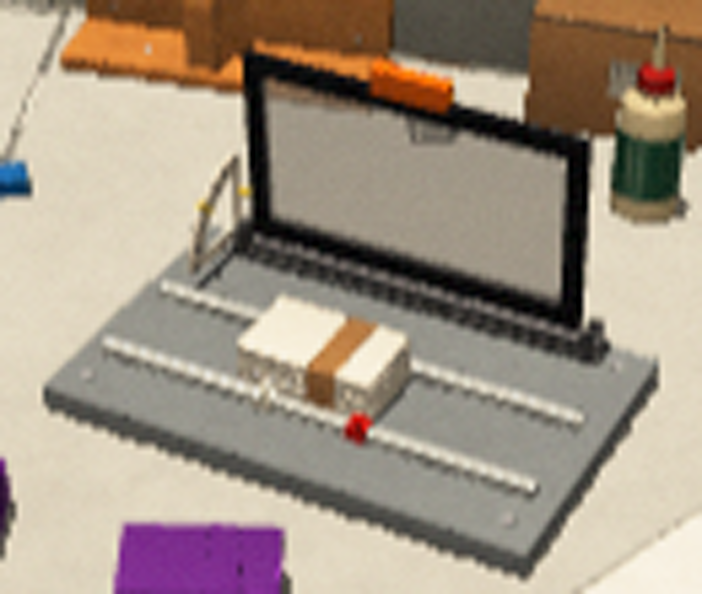

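```bash
cat > h.py <<'E'
import numpy as np, cv2, json
from workcell import *
from scipy.spatial.transform import Rotation as R
def cam(n):
    c=get_calibration(n); w,x,y,z=c["orientation"]
    return dict(f=192/np.tan(np.radians(c["fovy"]/2)),cx=c["cx"],cy=c["cy"],t=np.array(c["xyz"]),R=R.from_quat([x,y,z,w]).as_matrix())
def proj(n,P):
    c=cam(n); q=(np.atleast_2d(P)-c["t"])@c["R"]
    return np.c_[c["f"]*q[:,0]/q[:,2]+c["cx"],c["f"]*q[:,1]/q[:,2]+c["cy"]]
def back(n,uv,z):
    c=cam(n); uv=np.atleast_2d(uv).astype(float)
    d=np.c_[(uv[:,0]-c["cx"])/c["f"],(uv[:,1]-c["cy"])/c["f"],np.ones(len(uv))]@c["R"].T
    return c["t"]+d*((z-c["t"][2])/d[:,2])[:,None]
def V2W(p,V):
    p=np.atleast_2d(p).astype(float); c,s=np.cos(V[2]),np.sin(V[2])
    return np.c_[V[0]+c*p[:,0]-s*p[:,1],V[1]+s*p[:,0]+c*p[:,1],p[:,2]]
def W2V(p,V):
    p=np.atleast_2d(p).astype(float); c,s=np.cos(V[2]),np.sin(V[2]); d=p[:,:2]-np.array(V[:2])
    return np.c_[c*d[:,0]+s*d[:,1],-s*d[:,0]+c*d[:,1],p[:,2]]
def rect(n,im,V,z,x0=-90,x1=130,y0=-165,y1=165,s=2.4):
    # rectified view, stand frame: +x up, +y left, at height z
    W,H=int((y1-y0)*s),int((x1-x0)*s)
    src=np.float32(proj(n,V2W([[x1,y1,z],[x1,y0,z],[x0,y0,z],[x0,y1,z]],V)))
    M=cv2.getPerspectiveTransform(src,np.float32([[0,0],[W,0],[W,H],[0,H]]))
    return cv2.warpPerspective(im,M,(W,H),flags=cv2.INTER_CUBIC)
E
cat > fit.py <<'E'
from h import *
from scipy.optimize import least_squares
t=lambda u,v:(215+(u+.5)/6.5-.5,125+(v+.5)/6.5-.5)
s=lambda u,v:(215+(u+.5)/5.4-.5,145+(v+.5)/5.4-.5)
obs=[("top",(120,155,20),t(58,93)),("top",(120,-155,20),t(697,62)),("top",(-80,155,20),t(79,508)),("top",(-80,-155,20),t(721,474)),
("top",(32,140,28),t(92,266)),("top",(32,-140,28),t(684,233)),("top",(-32,140,28),t(102,408)),("top",(-32,-140,28),t(692,377)),
("scene",(-80,155,20),s(44,389)),("scene",(-80,-155,20),s(525,565)),("scene",(120,-155,20),s(657,360)),
("scene",(-32,140,28),s(105,342)),("scene",(-32,-140,28),s(535,487)),("scene",(32,-140,28),s(581,416)),("scene",(32,140,28),s(163,287))]
def res(p,sel=("top","scene")):
    return np.concatenate([(proj(n,V2W([P],p))[0]-o) for n,P,o in obs if n in sel])
for sel in (("top",),("scene",),("top","scene")):
    r=least_squares(lambda p:res(p,sel),[550,20,0.05]); print(sel,r.x.round(3),np.abs(r.fun).max().round(2),np.sqrt((r.fun**2).mean()).round(2))
V=r.x; json.dump(list(V),open("V.json","w"))
# screen angle from tab in both: tab top centre
for n,o in(("top",t(400,76)),("scene",s(412,85))):
    best=min(np.linspace(-.3,.3,601),key=lambda a:np.linalg.norm(proj(n,V2W([[100-147.5*np.sin(a),0,35+147.5*np.cos(a)]],V))[0]-o)); print(n,"screen",best)
im=cv2.imread("top0_raw.png"); 
for q,z in(((283,320),53),((468,315),53),((400,320),53),((461,391),33),((333,392),33)):
    print(q,W2V(back("top",t(*q),z),V).round(1))
cv2.imwrite("pics/rect0.png",rect("top",im,V,53)); 
im=cv2.imread("scene0_raw.png"); cv2.imwrite("pics/rect0s.png",rect("scene",im,V,53,-60,60,-100,100,4))
E
python3 fit.py
```

```text
('top',) [ 5.55432e+02 -2.53010e+01  3.40000e-02] 0.99 0.52
('scene',) [ 5.53399e+02 -2.77570e+01  3.60000e-02] 1.38 0.66
('top', 'scene') [ 5.55055e+02 -2.61640e+01  3.50000e-02] 1.75 0.65
top screen 0.09500000000000003
scene screen 0.08800000000000002
(283, 320) [[ 1.3 52.7 53. ]]
(468, 315) [[ -0.9 -33.   53. ]]
(400, 320) [[-1.6 -1.4 53. ]]
(461, 391) [[-34.4 -29.4  33. ]]
(333, 392) [[-31.7  30.8  33. ]]
```

View pics/rect0s.png

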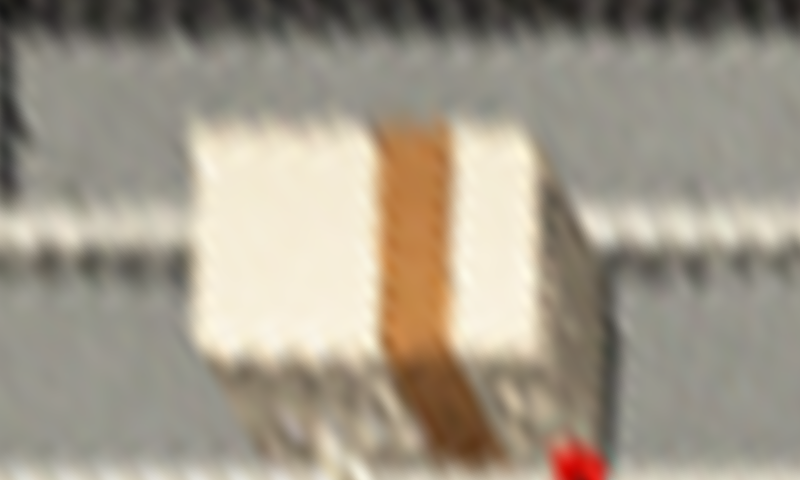

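View pics/rect0.png

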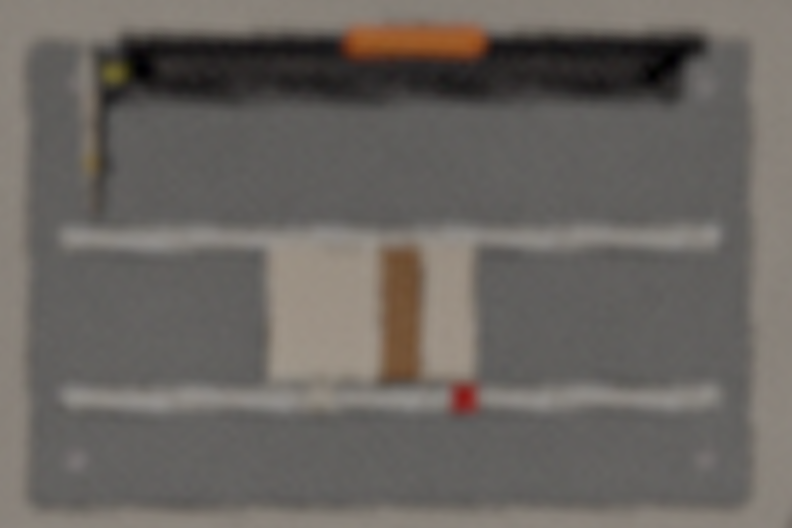

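```bash
python3 - <<'E'
import cv2
a=cv2.imread("top0_raw.png")[145:195,125:185]; b=cv2.imread("top0_raw.png")[205:270,215:305];c=cv2.imread("top0_raw.png")[30:80,40:110]
f=lambda i:cv2.resize(i,(400,290),interpolation=cv2.INTER_CUBIC)
cv2.imwrite("pics/sp.png",cv2.vconcat([cv2.hconcat([f(a),f(b)]),cv2.hconcat([f(c),f(c)])]))
E
```

```text
(no output)
```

View pics/sp.png

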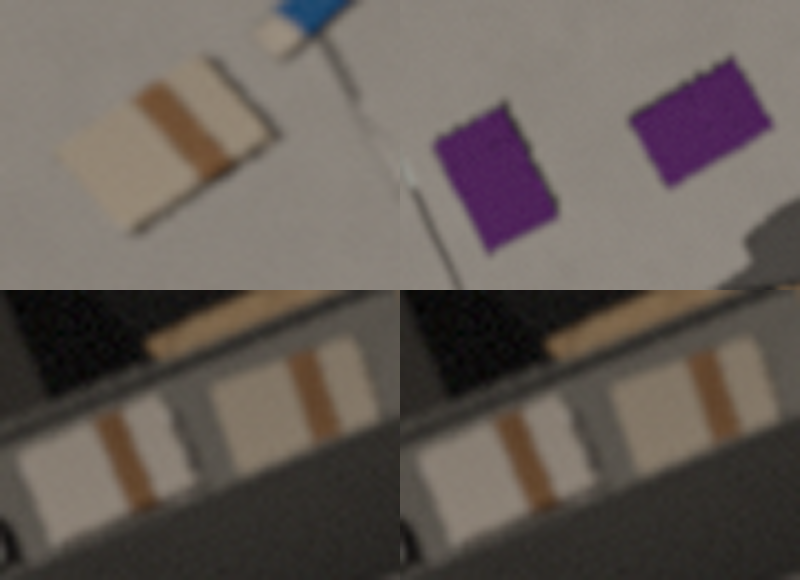

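```bash
cat >> h.py <<'E'
V=json.load(open("V.json")) if __import__("os").path.exists("V.json") else None
def rot(a,sgn):
    # tool z = along the screen to hinge at screen angle a, tool y = sgn*screen normal
    z=np.array([np.sin(a),0,-np.cos(a)]); y=sgn*np.array([np.cos(a),0,np.sin(a)]); x=np.cross(y,z)
    q=(R.from_euler('z',V[2])*R.from_matrix(np.c_[x,y,z])).as_quat(); return np.r_[q[3],q[:3]]
def scr(a,d,y=0): # tcp world pos with grasp point at distance d from the hinge
    D=d+155; return V2W([[100-D*np.sin(a),y,35+D*np.cos(a)]],V)[0]
def tip(p,a): # tcp so that fingertips at stand point p at tilt a
    return V2W([[p[0]-173*np.sin(a),p[1],p[2]+173*np.cos(a)]],V)[0]
def snap(k):
    for n in("scene","top"):
        cv2.imwrite(f"{n}{k}_raw.png",capture(n)[:,:,::-1])
E
python3 - <<'E'
from h import *
for s in(1,-1):
    for a,d in((.09,210),(.09,148),(.3,148),(.55,148),(.785,148),(.785,230)):
        j=ik(scr(a,d),rot(a,s)); print(s,a,d,None if j is None else np.round(j,2))
    for p in((-5,78,42),(-5,25,42),(-60,78,100)):
        j=ik(tip(p,.785),rot(.785,s)); print(s,p,None if j is None else np.round(j,2))
E
```

```text
1 0.09 210 [-0.08  0.14  1.76  0.01  1.15 -0.12]
1 0.09 148 [-0.08  0.2   1.81  0.01  1.04 -0.12]
1 0.3 148 [-0.1   0.03  2.04  0.06  0.77 -0.17]
1 0.55 148 [-0.14 -0.12  2.29  0.21  0.44 -0.34]
1 0.785 148 [-0.19 -0.2   2.5   1.2   0.17 -1.35]
1 0.785 230 [-0.23 -0.47  2.55  0.58  0.35 -0.75]
1 (-5, 78, 42) None
1 (-5, 25, 42) None
1 (-60, 78, 100) None
-1 0.09 210 None
-1 0.09 148 None
-1 0.3 148 None
-1 0.55 148 None
-1 0.785 148 [-0.19 -0.2   2.5   1.2   0.17  1.79]
-1 0.785 230 [-0.23 -0.47  2.55  0.58  0.35  2.4 ]
-1 (-5, 78, 42) None
-1 (-5, 25, 42) None
-1 (-60, 78, 100) None
```

```bash
cat >> h.py <<'E'
def rotdir(zd,ydir):
    zd=np.array(zd,float)/np.linalg.norm(zd); y=np.array(ydir,float); y-=zd*(y@zd); y/=np.linalg.norm(y); x=np.cross(y,zd)
    q=(R.from_euler('z',V[2])*R.from_matrix(np.c_[x,y,zd])).as_quat(); return np.r_[q[3],q[:3]]
def tipd(p,zd):
    zd=np.array(zd,float)/np.linalg.norm(zd); return V2W([np.array(p)-173*zd],V)[0]
def C(a,d=146,hw=11,dx=0,dz=0): # tip centre, vertical tool behind tab
    return [100-d*np.sin(a)+5*np.cos(a)+hw+dx,0,35+d*np.cos(a)+5*np.sin(a)+dz]
E
cat > search.py <<'E'
from h import *
import itertools
D=[0,0,-1]
for yd in([0,1,0],[0,-1,0]):
    print(yd,[None if (j:=ik(tipd(C(a,dx=dx,dz=dz),D),rotdir(D,yd))) is None else np.round(j,2) for a,dx,dz in((.09,40,60),(.09,40,0),(.785,0,0))])
def pts(zd,yd,tipp):
    zd=np.array(zd)/np.linalg.norm(zd); y=np.array(yd,float); y-=zd*(y@zd); y/=np.linalg.norm(y); x=np.cross(y,zd)
    P=[]
    g=np.linspace(-1,1,7)
    for s in np.linspace(0,72,10):
        P+= [tipp-s*zd+15*(u*x+v*y) for u in g for v in g]
    nf=len(P)
    for s in np.linspace(72,173,14):
        P+= [tipp-s*zd+43*(u*x+v*y) for u in g for v in g]
    for s in np.linspace(173,270,10):
        P+= [tipp-s*zd+48*(np.cos(t)*x+np.sin(t)*y) for t in np.linspace(0,6.28,13)]
    return np.array(P)
A=.80
n=np.array([np.cos(A),0,np.sin(A)]); u=np.array([-np.sin(A),0,np.cos(A)])
def clear(P):
    q=P-[100,0,35]; d=q@u; h=q@n
    def box(c,lo,hi): 
        e=np.maximum(np.maximum(lo-c,c-hi),0); return np.linalg.norm(e,axis=1).min()
    S=np.c_[d,P[:,1],h]
    c1=min(box(S,np.array([-5,-110,-4]),np.array([140,110,4])),box(S,np.array([140,-25,-5]),np.array([155,25,5])))
    c2=box(P,np.array([35,121,20]),np.array([105,131,105]))
    c3=min(box(P,np.array([-80,-155,0]),np.array([120,155,20])),box(P,np.array([-35,-140,20]),np.array([-30,140,28])),box(P,np.array([30,-140,20]),np.array([35,140,28])))
    c4=min(P[:,2].min(),box(P,np.array([-40,25,20]),np.array([-28,37,33])))
    return min(c1,c2,c4+8,c3+8),(round(c1),round(c2),round(c3),round(c4))
out=[]
for sx in np.arange(-.3,.81,.1):
  for sy in np.arange(-.9,.31,.1):
    if sx*sx+sy*sy>.85: continue
    zd=np.array([sx,sy,-np.sqrt(1-sx*sx-sy*sy)])
    for x0,z0 in itertools.product((-24,-17,-10),(38,43)):
      for roll in ([0,1,0],[1,0,0]):
        cs=[clear(pts(zd,roll,np.array([x0,yy,z0]))) for yy in (80,28)]
        c=min(k[0] for k in cs)
        if c<8: continue
        for sg in(1,-1):
          q=rotdir(zd,np.array(roll)*sg)
          js=[ik(tipd((x0,yy,z0),zd),q) for yy in(80,55,28)]
          if any(j is None for j in js): continue
          J=np.array(js); out.append((c,np.round([sx,sy],2),x0,z0,np.array(roll)*sg,[k[1] for k in cs],np.round(J[0],2),np.round(np.abs(J[2]-J[0]).max(),2)))
out.sort(key=lambda o:-o[0])
for o in out[:12]: print(*o)
E
python3 search.py
```

```text
[0, 1, 0] [array([-0.07,  0.3 ,  1.54, -0.  ,  1.3 , -1.67]), array([-0.07,  0.34,  1.6 , -0.  ,  1.2 , -1.67]), array([-0.09,  0.13,  1.93, -0.  ,  1.08, -1.69])]
[0, -1, 0] [array([-0.07,  0.3 ,  1.54, -0.  ,  1.3 ,  1.47]), array([-0.07,  0.34,  1.6 , -0.  ,  1.2 ,  1.47]), array([-0.09,  0.13,  1.93, -0.  ,  1.08,  1.45])]Traceback (most recent call last):
  File "search.py", line 42, in <module>
    js=[ik(tipd((x0,yy,z0),zd),q) for yy in(80,55,28)]
        ~~^^^^^^^^^^^^^^^^^^^^^^^
ValueError: time passes only in moves, steps and waits
```

```bash
python3 - <<'E'
from h import *
s=sense();print(s["t"],s["position"])
D=[0,0,-1]
print(ik(tipd(C(.09),D),rotdir(D,[0,-1,0])))
for k in range(300):
    try: ik(tipd(C(.09,dz=k/10),D),rotdir(D,[0,-1,0]))
    except ValueError as e: print(k,e); break
E
```

```text
0.1 [ 206.3472286  -642.37689283  403.483978  ]
[-7.21961311e-02  2.66859368e-01  1.69577484e+00 -4.44089210e-16
  1.17895844e+00  1.46406014e+00]
```

```bash
python3 - <<'E'
s=open("search.py").read()
s=s.replace("js=[ik(tipd((x0,yy,z0),zd),q) for yy in(80,55,28)]","js=[IK(tipd((x0,yy,z0),zd),q) for yy in(80,55,28)]")
s=s.replace("import itertools","""import itertools
err=0
def IK(p,q):
    global err
    try: return ik(p,q)
    except ValueError: err+=1; return None""")+"\nprint(err,len(out))\n"
open("search.py","w").write(s)
E
time python3 search.py
```

```text
[0, 1, 0] [array([-0.07,  0.3 ,  1.54, -0.  ,  1.3 , -1.67]), array([-0.07,  0.34,  1.6 , -0.  ,  1.2 , -1.67]), array([-0.09,  0.13,  1.93, -0.  ,  1.08, -1.69])]
[0, -1, 0] [array([-0.07,  0.3 ,  1.54, -0.  ,  1.3 ,  1.47]), array([-0.07,  0.34,  1.6 , -0.  ,  1.2 ,  1.47]), array([-0.09,  0.13,  1.93, -0.  ,  1.08,  1.45])]
13.339004733898282 [0.6 0.3] -10 43 [ 0 -1  0] [(14, 45, 10, 26), (14, 87, 10, 5)] [-0.24  0.03  2.5   1.52  0.47 -0.18] 0.14
12.725915403397943 [0.7 0.3] -10 43 [0 1 0] [(24, 47, 9, 24), (24, 87, 9, 5)] [-0.27  0.06  2.57  1.93  0.56  2.49] 0.17
12.725915403397943 [0.7 0.3] -10 43 [ 0 -1  0] [(24, 47, 9, 24), (24, 87, 9, 5)] [-0.27  0.06  2.57  1.93  0.56 -0.66] 0.17
12.575359633903439 [ 0.7 -0.3] -10 43 [0 1 0] [(28, 41, 9, 29), (25, 65, 9, 5)] [0.39 0.1  2.52 4.42 0.58 0.63] 0.19
12.575359633903439 [ 0.7 -0.3] -10 43 [ 0 -1  0] [(28, 41, 9, 29), (25, 65, 9, 5)] [ 0.39  0.1   2.52  4.42  0.58 -2.51] 0.19
12.373554963269994 [0.6 0.2] -10 43 [ 0 -1  0] [(12, 44, 10, 27), (12, 86, 10, 6)] [-0.14 -0.01  2.5   1.48  0.31 -0.06] 0.15
11.935860161873485 [0.7 0.3] -10 43 [1 0 0] [(26, 47, 6, 27), (17, 91, 6, 4)] [-0.27  0.06  2.57  1.93  0.56 -1.91] 0.17
11.935860161873485 [0.7 0.3] -10 43 [-1  0  0] [(26, 47, 6, 27), (17, 91, 6, 4)] [-0.27  0.06  2.57  1.93  0.56  1.23] 0.17
11.54683881095039 [0.6 0.1] -10 43 [1 0 0] [(15, 43, 9, 29), (12, 85, 9, 6)] [-0.04 -0.03  2.5   1.37  0.15 -1.35] 0.15
11.54683881095039 [0.6 0.1] -10 43 [-1  0  0] [(15, 43, 9, 29), (12, 85, 9, 6)] [-0.04 -0.03  2.5   1.37  0.15  1.79] 0.15
11.410130457025158 [0.6 0.1] -10 43 [ 0 -1  0] [(12, 43, 10, 28), (11, 84, 10, 6)] [-0.04 -0.03  2.5   1.37  0.15  0.14] 0.15
11.16424015770696 [ 0.4 -0.7] -10 43 [0 1 0] [(12, 33, 6, 26), (11, 24, 6, 6)] [ 0.59  0.38  2.2  -1.17  1.06  0.11] 0.1
0 210
real	1m18.338s
user	0m57.379s
sys	0m0.176s
```

```bash
sed -i 's/if c<8/if c<5/; s/for o in out\[:12\].*/\nfor o in [o for o in out if -.65<o[1][1]<=0.01 and abs(o[6][4])>.3][:30]: print(round(o[0],1),*o[1:])/; s/(-24,-17,-10),(38,43)/(-20,-14,-8),(38,43)/' search.py; python3 search.py | tail -n +3
```

```text
14.2 [ 0.7 -0.2] -8 43 [0 1 0] [(25, 40, 10, 29), (22, 69, 10, 6)] [0.29 0.04 2.54 4.27 0.42 0.66] 0.26
14.2 [ 0.7 -0.2] -8 43 [ 0 -1  0] [(25, 40, 10, 29), (22, 69, 10, 6)] [ 0.29  0.04  2.54  4.27  0.42 -2.48] 0.26
13.9 [ 0.7 -0.3] -8 43 [0 1 0] [(26, 40, 9, 29), (24, 63, 9, 6)] [0.39 0.1  2.52 4.42 0.58 0.63] 0.19
13.9 [ 0.7 -0.3] -8 43 [ 0 -1  0] [(26, 40, 9, 29), (24, 63, 9, 6)] [ 0.39  0.1   2.52  4.42  0.58 -2.51] 0.19
12.5 [ 0.7 -0.2] -8 43 [1 0 0] [(24, 40, 8, 28), (14, 69, 8, 5)] [0.29 0.04 2.54 4.27 0.42 2.03] 0.26
12.5 [ 0.7 -0.2] -8 43 [-1  0  0] [(24, 40, 8, 28), (14, 69, 8, 5)] [ 0.29  0.04  2.54  4.27  0.42 -1.11] 0.26
12.0 [ 0.7 -0.3] -8 43 [1 0 0] [(24, 40, 7, 27), (14, 66, 7, 4)] [0.39 0.1  2.52 4.42 0.58 1.89] 0.19
12.0 [ 0.7 -0.3] -8 43 [-1  0  0] [(24, 40, 7, 27), (14, 66, 7, 4)] [ 0.39  0.1   2.52  4.42  0.58 -1.25] 0.19
11.2 [ 0.7 -0.2] -8 38 [0 1 0] [(27, 40, 5, 25), (25, 68, 5, 3)] [0.29 0.06 2.54 4.24 0.43 0.7 ] 0.26
11.2 [ 0.7 -0.2] -8 38 [ 0 -1  0] [(27, 40, 5, 25), (25, 68, 5, 3)] [ 0.29  0.06  2.54  4.24  0.43 -2.44] 0.26
11.2 [ 0.7 -0.2] -8 38 [1 0 0] 
[... 1414 characters left out ...]
4, 1)] [ 0.33  0.07  2.39 -1.13  0.5  -0.21] 0.13
9.0 [ 0.5 -0.2] -20 43 [0 1 0] [(16, 48, 5, 29), (11, 63, 5, 1)] [ 0.25  0.01  2.42 -0.95  0.38 -0.46] 0.16
8.5 [ 0.5 -0.3] -20 43 [0 1 0] [(17, 48, 3, 29), (12, 57, 3, 1)] [ 0.34  0.05  2.4  -1.11  0.51 -0.23] 0.13
8.4 [ 0.4 -0.6] -14 38 [0 1 0] [(12, 35, 3, 23), (12, 32, 3, 0)] [ 0.53  0.29  2.24 -1.13  0.92 -0.04] 0.1
8.2 [ 0.5 -0.2] -14 38 [0 1 0] [(13, 43, 4, 28), (8, 57, 4, 1)] [ 0.25  0.03  2.41 -0.98  0.37 -0.44] 0.15
8.1 [ 0.5 -0.4] -20 43 [0 1 0] [(19, 48, 2, 30), (15, 52, 2, 0)] [ 0.42  0.11  2.38 -1.2   0.64 -0.06] 0.13
8.0 [ 0.4 -0.6] -20 38 [0 1 0] [(18, 41, 0, 23), (17, 37, 0, 0)] [ 0.53  0.28  2.26 -1.13  0.92 -0.03] 0.1
1 227
```

```bash
python3 - <<'E'
from h import *
D=[0,0,-1]; q=rotdir(D,[0,-1,0])
close_gripper(20)
move_ptp(tipd(C(.09,dx=35,dz=50),D),q)
movel(tipd(C(.09,dx=35),D),q,speed=120)
s=sense(); print(s["t"],s["wrist_force"].round(1),s["position"]-tipd(C(.09,dx=35),D))
print(movel(tipd(C(.09,dx=-15),D),q,speed=30,until_force=1.5))
s=sense(); print(s["t"],s["wrist_force"].round(1),W2V([s["position"]],V),C(.09))
snap(1)
E
python3 -c "
import cv2
b=cv2.imread('scene1_raw.png')[110:255,200:360];cv2.imwrite('pics/s1.png',cv2.resize(b,None,fx=4,fy=4,interpolation=cv2.INTER_CUBIC))"
```

```text
4.2167 [ 0.1 -0.2  0.4] [ 0.01475784 -0.202527   -0.30150226]
True
5.3667 [ 0.4 -0.2  0.7] [[1.00443297e+02 9.68257822e-04 3.53455014e+02]] [np.float64(102.85749548215037), 0, np.float64(180.8584917657412)]
```

View pics/s1.png

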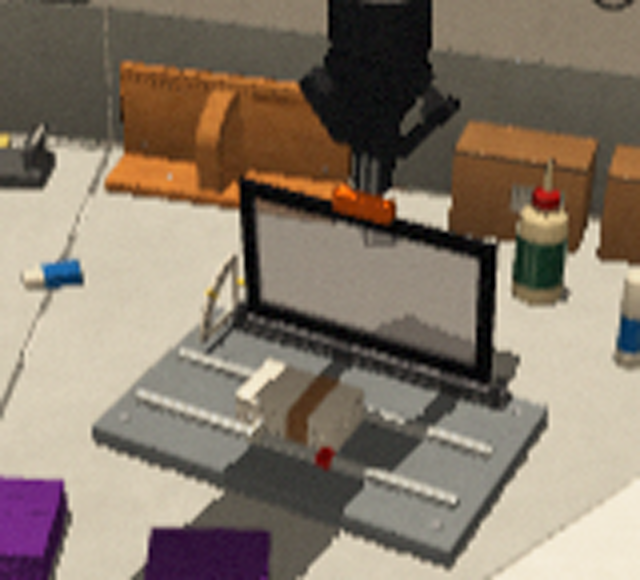

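```bash
python3 - <<'E'
from h import *
D=[0,0,-1]; q=rotdir(D,[0,-1,0])
for a in (.2,.35,.5,.63,.76):
    movel(tipd(C(a,hw=8.6),D),q,speed=70); s=sense(); print(round(s["t"],2),a,s["wrist_force"].round(1))
movel(tipd(C(.76,hw=8.6,dx=40,dz=30),D),q,speed=120)
movel(tipd(C(.76,hw=8.6,dx=60,dz=150),D),q,speed=200)
print(sense()["t"]); snap(2)
E
python3 -c "
import cv2
b=cv2.imread('scene2_raw.png')[140:255,200:360];cv2.imwrite('pics/s2.png',cv2.resize(b,None,fx=5,fy=5,interpolation=cv2.INTER_CUBIC))
b=cv2.imread('top2_raw.png')[120:215,205:345];cv2.imwrite('pics/t2.png',cv2.resize(b,None,fx=5.5,fy=5.5,interpolation=cv2.INTER_CUBIC))"
```

```text
5.85 0.2 [-0.2  0.  -0.5]
6.32 0.35 [ 0.3  0.3 -0.5]
6.78 0.5 [-0.5 -0.3 -0.3]
7.21 0.63 [0.9 0.1 0.8]
7.63 0.76 [ 0.1 -0.   0.2]
8.9583
```

View pics/s2.png

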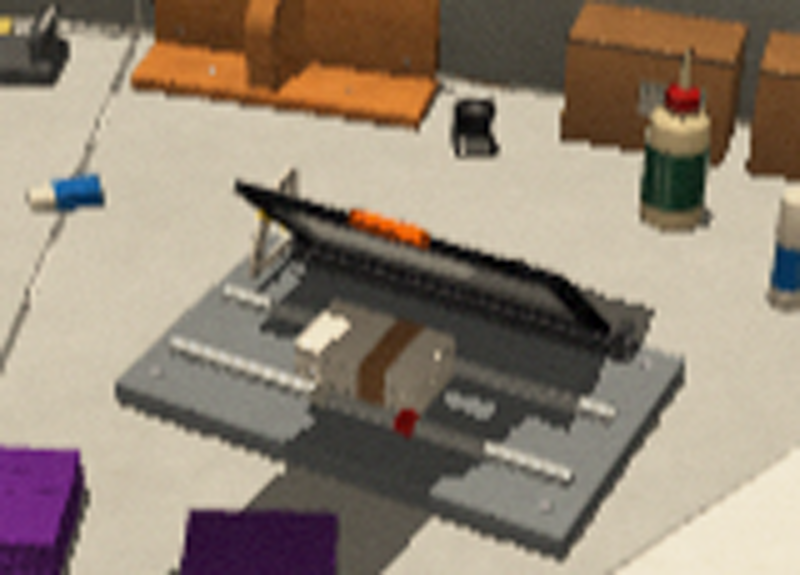

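View pics/t2.png

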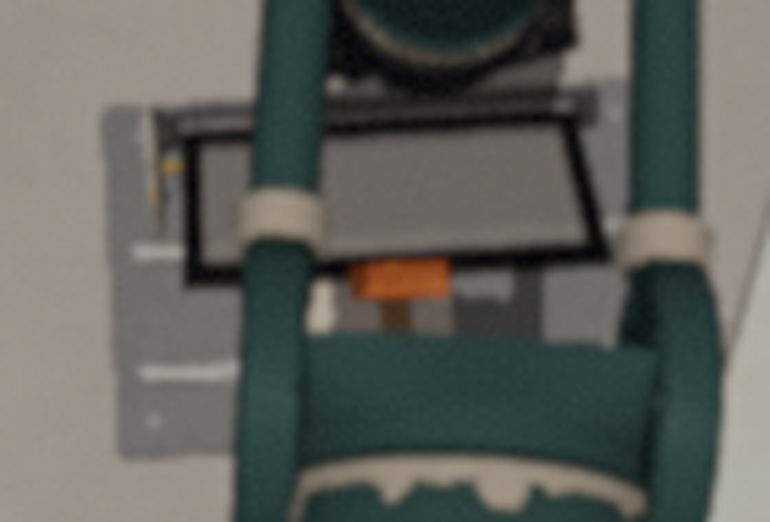

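```bash
cat > ang.py <<'E'
from h import *
from scipy.optimize import minimize_scalar
def spt(a,d,y,h): return V2W([[100-d*np.sin(a)+h*np.cos(a),y,35+d*np.cos(a)+h*np.sin(a)]],V)
def fit(obs):
    for n,p,o in obs:
        r=minimize_scalar(lambda a:((proj(n,spt(a,*p))[0]-o)**2).sum(),bounds=(.3,1.1),method="bounded"); print(n,p,"a=",r.x.round(3),"resid px",round(r.fun**.5,2))
E
python3 - <<'E'
from ang import *
t=lambda u,v:np.array((205+(u+.5)/5.5-.5,120+(v+.5)/5.5-.5)); s=lambda u,v:np.array((200+(u+.5)/5-.5,140+(v+.5)/5-.5))
fit([("top",(140,110,-4),t(187,286)),("top",(155,25,-5),t(354,298)),("top",(155,-25,-5),t(450,298)),("top",(140,25,5),t(352,265)),
("scene",(140,110,0),s(237,184)),("scene",(147.5,0,3),s(389,227)),("scene",(140,-110,0),s(606,330))])
# overlays
for a in (.70,.785,.87):
    print(a,[(proj("scene",spt(a,*p))[0].round(1)) for p in((140,110,0),(140,-110,0))], "meas",s(237,184).round(1),s(606,330).round(1))
E
```

```text
top (140, 110, -4) a= 0.752 resid px 0.69
top (155, 25, -5) a= 0.758 resid px 0.4
top (155, -25, -5) a= 0.78 resid px 0.12
top (140, 25, 5) a= 0.76 resid px 0.43
scene (140, 110, 0) a= 0.766 resid px 0.55
scene (147.5, 0, 3) a= 0.788 resid px 0.41
scene (140, -110, 0) a= 0.91 resid px 12.0
0.7 [array([247.6, 173.5]), array([312.6, 192.5])] meas [247.  176.4] [320.8 205.6]
0.785 [array([246.2, 177. ]), array([311.2, 196.3])] meas [247.  176.4] [320.8 205.6]
0.87 [array([244.9, 180.6]), array([309.9, 200.2])] meas [247.  176.4] [320.8 205.6]
```

```bash
cat >> h.py <<'E'
ZD=np.array([.5,-.3,-np.sqrt(1-.34)]); QP=rotdir(ZD,[0,1,0])
PX,PZ=-14,41
def push(y,back=0): return tipd(np.array([PX,y,PZ])-back*ZD,ZD)
E
python3 - <<'E'
from h import *
D=[0,0,-1]
for y,b in((85,110),(85,60),(85,0),(60,0),(28,0),(20,0)):
    j=ik(push(y,b),QP); print(y,b,None if j is None else j.round(2))
p=tipd([-110,80,300],D); print(ik(p,rotdir(D,[0,-1,0])), ik(p,rotdir(D,[1,0,0])),ik(p,rotdir(D,[0,1,0])))
E
```

```text
85 110 [ 0.48 -0.18  2.4  -0.82  0.73 -0.46]
85 60 [ 0.42 -0.07  2.4  -0.93  0.62 -0.38]
85 0 [ 0.35  0.07  2.39 -1.11  0.51 -0.22]
60 0 [ 0.28  0.05  2.4  -1.13  0.48 -0.25]
28 0 [ 0.2   0.04  2.42 -1.15  0.43 -0.3 ]
20 0 [ 0.18  0.03  2.42 -1.16  0.42 -0.31]
[ 5.65674637e-02 -2.20686099e-01  1.97388739e+00 -4.44089210e-16
  1.38839136e+00  1.59282374e+00] [ 5.65674637e-02 -2.20686099e-01  1.97388739e+00 -4.44089210e-16
  1.38839136e+00  2.20274103e-02] [ 5.65674637e-02 -2.20686099e-01  1.97388739e+00 -4.44089210e-16
  1.38839136e+00 -1.54876892e+00]
```

```bash
python3 - <<'E'
from h import *
D=[0,0,-1]
movel(tipd([-110,80,300],D),rotdir(D,[0,-1,0]),speed=250)
move_ptp(push(85,110),QP)
s=sense();print(s["t"],s["wrist_force"].round(1))
movel(push(85,0),QP,speed=80,until_force=8)
s=sense();print(s["t"],s["wrist_force"].round(1),s["position"]-push(85,0))
snap(3)
E
python3 -c "
import cv2
b=cv2.imread('scene3_raw.png')[140:255,200:360];cv2.imwrite('pics/s3.png',cv2.resize(b,None,fx=5,fy=5,interpolation=cv2.INTER_CUBIC))
b=cv2.imread('top3_raw.png')[120:215,205:345];cv2.imwrite('pics/t3.png',cv2.resize(b,None,fx=5.5,fy=5.5,interpolation=cv2.INTER_CUBIC))"
```

```text
11.7833 [ 0.2 -0.2  1.1]
13.3083 [-0.3  0.4  0.1] [0.06610683 0.13184254 0.32486691]
```

View pics/s3.png

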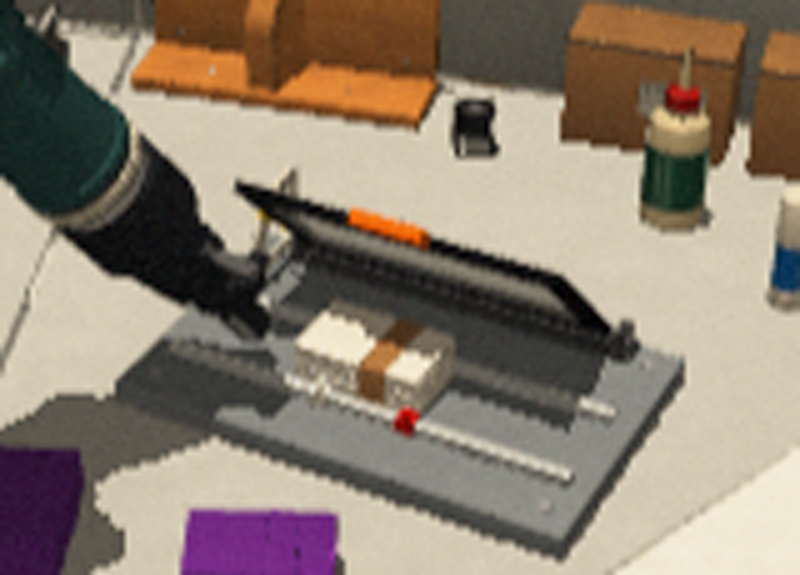

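View pics/t3.png

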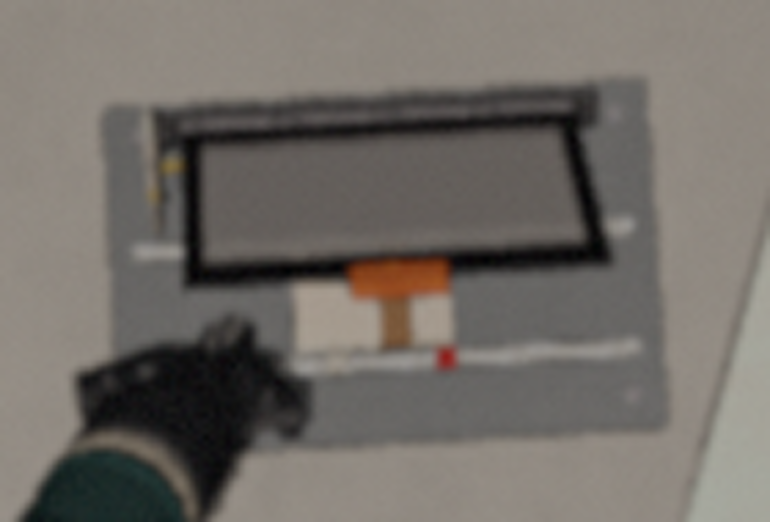

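```bash
python3 - <<'E'
from h import *
movel(push(42),QP,speed=40,until_force=10)
s=sense();print(s["t"],s["wrist_force"].round(1),s["position"]-push(42))
snap(4)
E
cat > crop.sh <<'E'
python3 -c "
import cv2
b=cv2.imread('scene$1_raw.png')[140:255,200:360];cv2.imwrite('pics/s$1.png',cv2.resize(b,None,fx=5,fy=5,interpolation=cv2.INTER_CUBIC))
b=cv2.imread('top$1_raw.png')[120:215,205:345];cv2.imwrite('pics/t$1.png',cv2.resize(b,None,fx=5.5,fy=5.5,interpolation=cv2.INTER_CUBIC))"
E
sh crop.sh 4
```

```text
14.6333 [-0.3  0.1  0.1] [0.05674416 0.08787905 0.01922807]
```

View pics/s4.png

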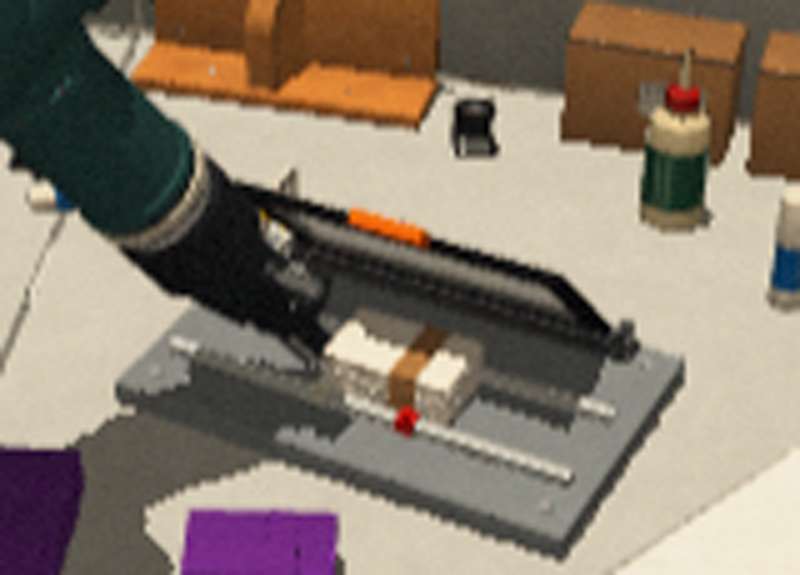

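View pics/t4.png

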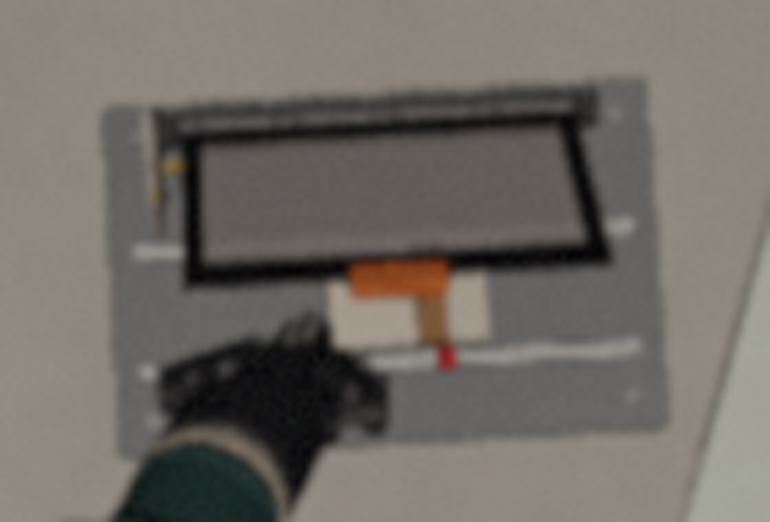

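```bash
cat > meas.py <<'E'
from h import *
import sys
k=sys.argv[1]
t=lambda u,v:np.array((205+(u+.5)/5.5-.5,120+(v+.5)/5.5-.5))
# rectified at z=53; profile along y in strip x -26..-8 free of screen
im=cv2.imread(f"top{k}_raw.png")
S=4; y0,y1=-100,100
def edges(z,xa,xb,ch):
    r=rect("top",im,V,z,xa,xb,y0,y1,S).astype(float); p=ch(r).mean(0); return cv2.GaussianBlur(p[None],(0,0),5)[0]
ys=lambda i:y1-(i+.5)/S
p=edges(53,-24,-14,lambda r:r.mean(2)); g=np.gradient(p)
print("rise y(left end)",ys(g[:700].argmax()).round(1),"fall y(right end)",ys(g[ :].argmin()).round(1))
r=edges(33,-40,-28,lambda r:r[:,:,2]-r[:,:,1]); r=np.clip(r-15,0,None); print("red clip y",(ys(np.arange(len(r)))*r).sum()/r.sum())
b=edges(53,-24,-14,lambda r:r[:,:,2]-r[:,:,0]); b=np.clip(b-b.max()*.6,0,None);print("band y",(ys(np.arange(len(b)))*b).sum()/b.sum())
E
python3 meas.py 0; python3 meas.py 3; python3 meas.py 4
```

```text
rise y(left end) 52.9 fall y(right end) 5.9
red clip y -30.180202536162174
band y -1.9616268814262263
rise y(left end) 75.4 fall y(right end) 6.1
red clip y -30.17577212824831
band y -2.0230653692606784
rise y(left end) 33.9 fall y(right end) -13.6
red clip y -30.194190095438376
band y -22.064386604709465
```

```bash
cat >> meas.py <<'E'
by=(ys(np.arange(len(b)))*b).sum()/b.sum()
m=ys(np.arange(len(g)))
sel=np.where((m<by-15)&(m>by-60))[0]; re=m[sel[g[sel].argmin()]]
sel=np.where((m>by+40)&(m<by+70))[0]; le=m[sel[g[sel].argmax()]]
print("ends",le,re,"len",le-re,"mid",(le+re)/2,"mid rel band",(le+re)/2-by)
E
for k in 0 3 4;do python3 meas.py $k|tail -1;done
```

```text
ends 52.875 -32.875 len 85.75 mid 10.0 mid rel band 11.961626881426227
ends 52.875 -32.875 len 85.75 mid 10.0 mid rel band 12.023065369260678
ends 33.875 -53.125 len 87.0 mid -9.625 mid rel band 12.439386604709465
```

```bash
python3 - <<'E'
from h import *
print(movel(push(22.3),QP,speed=25,until_force=6))
s=sense();print(s["t"],s["wrist_force"].round(1),s["position"]-push(22.3))
snap(5)
E
sh crop.sh 5; python3 meas.py 5
```

```text
False
15.675 [0.9 0.2 0.2] [ 0.01824956 -0.09468548  0.03512895]
rise y(left end) 14.6 fall y(right end) -33.6
red clip y -30.29174686493453
band y -41.698437864278894
ends 14.625 -71.875 len 86.5 mid -28.625 mid rel band 13.073437864278894
```

View pics/s5.png

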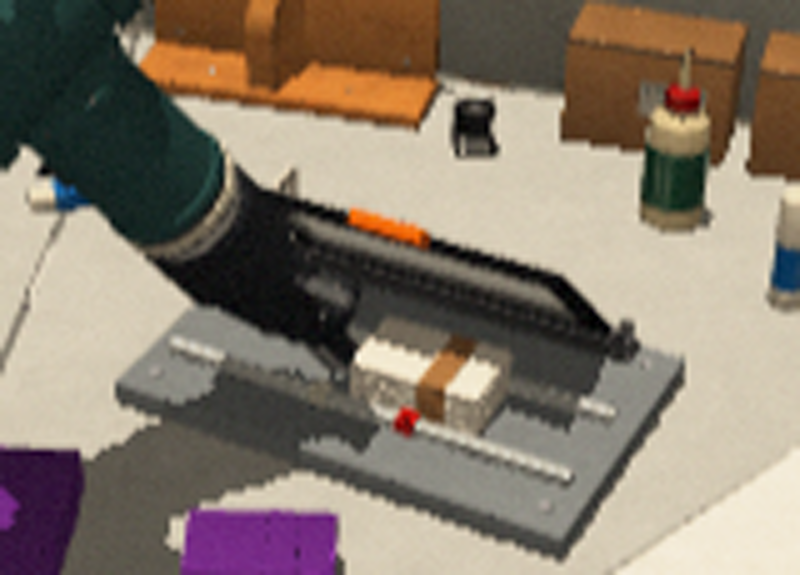

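View pics/t5.png

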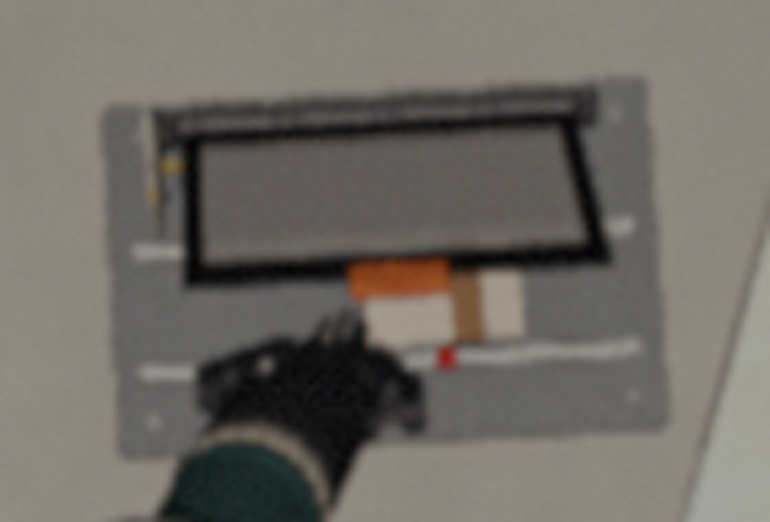

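```bash
python3 - <<'E'
from h import *
movel(push(21.6),QP,speed=10,until_force=6)
movel(push(40),QP,speed=40)
movel(push(70),QP,speed=80)
movel(push(85,130),QP,speed=120)
s=sense();print(s["t"],s["wrist_force"].round(1))
snap(6)
E
sh crop.sh 6; python3 meas.py 6; python3 - <<'E'
from h import *
im=cv2.imread("scene6_raw.png"); cv2.imwrite("pics/r6.png",cv2.vconcat([rect("scene",im,V,53,-60,20,-100,100,4),rect("scene",im,V,33,-60,20,-100,100,4)])[:600])
E
```

```text
18.4333 [-1.4 -0.6  0.3]
rise y(left end) 14.1 fall y(right end) -33.6
red clip y -30.289541364624576
band y -41.78034785981332
ends 14.125 -72.625 len 86.75 mid -29.25 mid rel band 12.530347859813318
```

View pics/s6.png

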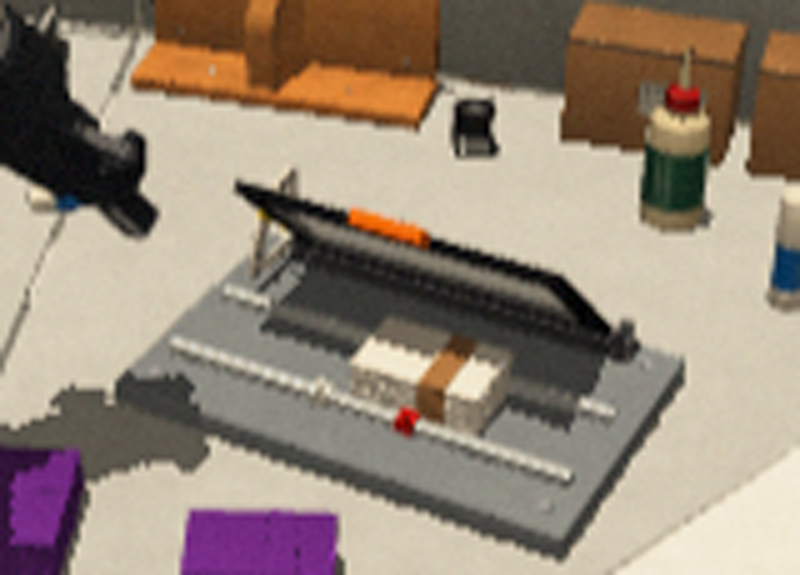

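View pics/t6.png

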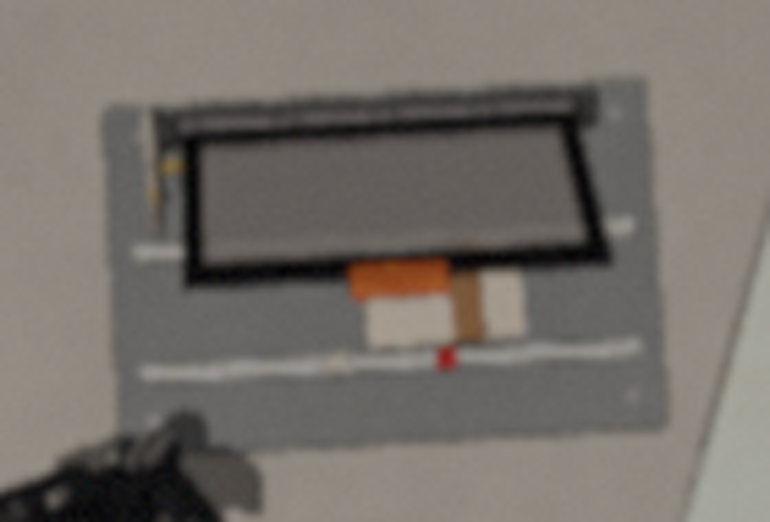

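View pics/r6.png

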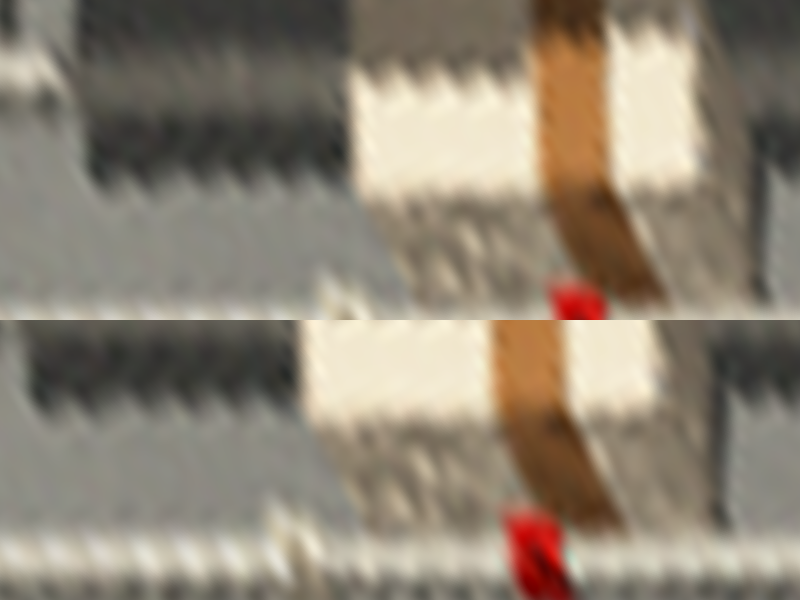

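```bash
python3 - <<'E'
from workcell import *
print(sense()["t"]); job_done()
E
```

```text
18.5333
the job is handed in; nothing more can be done
```

I folded the screen to about 45 degrees, nudged the pack into line with the red clip by its end-to-end middle, and handed the job in at 18.5 s. No verdict was reported.

- **Screen:** I pushed the tab from behind along its arc and let go. The features I trusted in both cameras put it at 0.75–0.79 rad (target 0.785). One more point gave 0.91, but I had picked a hinge end instead of a frame corner, so I left it out. The screen looked the same in the last pictures.
- **Pack:** I pushed it from its left end under the folded screen with closed fingers, then backed the arm off clear. By its two ends, the pack's middle is at y ≈ −29.3 mm and the red clip at −30.3 mm in the top view. That is an offset of about +1 mm; the scene view gives about +2 mm. Both are within the 4 mm limit, and the pack looked flat in the channel.
- **Other things:** nothing else near the stand looked moved. I did not measure the spare pack, bone folder, brass weight or red pen afterwards.

**Disagreement:** on every pack in view the brown band is off the end-to-end middle, by about 12 mm on this one. The task calls the band the middle but puts the pack's origin at the centre of its 86 mm underside. I aligned the end-to-end middle, so the band itself sits about 11–12 mm to the right of the clip. If the origin is really at the band, the pack is out of line.

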